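# Turn round the tea tray that was put back the wrong way

## Robot

A 6-joint arm with a two-finger parallel gripper is mounted at the origin on the work surface; the furniture and walls round the work are solid. World frame = base frame: x ahead of the robot, y to its left, z up, the work surface at z = 0. Lengths are in m, angles in degrees, forces in N, time in s.
With the tool pointing down it reaches from about 0.4 to 0.825 m from the base axis. Payload 7 kg.
Tool frame: the origin (TCP) lies midway between the tips of the shut fingers; the grasp point (between the pads) lies 19 mm behind it (r.grip_point_offset is the z of the grasp point in the tool frame, in m); z points along the fingers, y is the line along which they close (so a half turn about z gives the same grasp; the last joint's range is limited). The gripper opens to 88 mm and grips with 3 to 60 N. Pads are 19 mm wide; open, the fingers measure 130 mm over their backs; the gripper's body (78 mm by 193 mm) begins 47 mm behind the grasp point.
Start: joints at [90.82, 20.546, 0.682, 0, -70.136, -16.507], TCP at [0.183, 0.65, 0.227] pointing down, gripper open.
Joint ranges: [-176.03, 176.03], [-82.01, 121.73], [-58.28, 71.71], [-173.87, 95.51], [-174.79, -0.11], [-173.66, 173.66]. Speed limits (degrees/s): [136.94, 136.94, 172.46, 180, 180, 180].

## Interface

Orientations are given as [roll, pitch, yaw] about the fixed x, y, z axes, in that order (R = Rz(yaw) Ry(pitch) Rx(roll)).
In Python, from plant import r, viewer, recognise, outline_of, pinpoint gives the robot as it stands.
- The arm moves only by the tool move_arm, never from a script. Its argument "targets" is a list of rows, each a list of 2 entries, a list of its own where there are three numbers: the shift along the tool's x, y, z in cm, then the turn, a rotation vector about the tool's x, y, z in rad. A call has 1 to 5 rows; each row is the pose to reach, as a shift and turn from the pose commanded when the call began, along the tool's axes at that moment; what a row does not reach only later rows make up. A row lasts 1/8 s, in which the tool goes at most 62.5 mm and 10.7 degrees, less where a joint would pass 70% of its speed; a pose out of reach is approached as far as the arm can. A call with a gripper value outside its range is refused whole. "jaw" is the finger opening in cm, from 0 to 8.76, set as the call begins (left out, the last holds). The fingers move at their own pace and stop on an object; "squeeze" is the grip in N (left out, the last holds). Time passes only in rows, so rows that repeat a pose let the fingers close. It gives the time, the measured TCP pose, the force, the opening and the grip force at its end, in the units of the state.
- r.get_state(): the state, without advancing time (a new reading comes with each control period).
- viewer.capture(name): name is "scene" or "top"; returns a dict with "image" (480x640x3 uint8, blue, green, red), "intrinsics" (3x3 intrinsics, pixels), "camera_from_world" (4x4, takes a point from world to camera coordinates). Camera axes: x right, y up, looking along -z (the intrinsics and any distortion apply to the point x, -y, -z); pixel columns grow to the right and rows downward; lengths in m; the calibration is good to about 2 mm. A picture is of the moment at which its call begins. There is no depth.
- r.close_job(): hands the job in; it is judged then, once.
Trained networks look in the newest picture that a camera, given by its name, has taken for a name from the list of things; names that differ only in an ending like _2 or _b are one class to them, and where a whole thing is asked for, a point or a joint stands for the part that bears it (a point fixed in the world has none). Each returns a list of dicts, best first, with "score" (0 to 1); they miss things now and then, are a little off and sometimes report something else, mostly with a low value. They report only what shows in the picture. A call takes as long as a camera call. They do not tell look-alikes from the thing itself.
- recognise(label, camera): "box" ([left, top, right, bottom] in pixels, round what is visible of it).
- outline_of(label, camera): "mask" (480x640 bool, what is visible of it) and "box" ([left, top, right, bottom] in pixels, round what is visible of it).
- pinpoint(label, camera): "location" ([row, column] in pixels: a listed point, or the origin of a listed thing).
The state is a dict: "time_s": time; "joints": joint angles; "qd": joint speeds; "joint_torque": joint torques, N m; "tcp_pos": TCP position; "eef_rot": TCP orientation; "contact_force": force on the tool from outside, world axes, zero at the start; "moment": the same for the moment, N m; "gripper_width": finger opening in m; "gripper_force": force on a finger pad.
Only numpy, scipy, OpenCV 4.12 (cv2) and the standard library are available. Lean on these libraries where they do the work, as an engineer would, in place of code of your own. Each camera call takes 0.05 s, during which the arm holds its last target. There are 200 camera calls.

## Task

In the sloping two-bay tea rack one tray was put in backwards: its finger tab is hidden inside and its plain end sticks out. Move the pepper mill that stands before the rack out of the way, draw that tray wholly out, turn it end for end, and slide it back into the empty bay, right way up and fully home, so that only its finger tab stands out, just like the other tray. Leave the pepper mill standing on the worktop, and do not disturb the other tray or knock the mill, mug, salt shaker, timer or reed diffuser about.

Things in the scene. Friction and masses are not known exactly. Their poses are not given: they have to be found in the camera images.
- sleeve_a: Sleeve (bay) of the backwards tray, one of two alike, side by side at 92 mm between centres on a fixed wooden rack, sloping up at 25 degrees. Origin: middle of the mouth's width, on the bay floor, 85 mm above the worktop. x: out of the mouth, up the slope (away from the robot and to its left); y across; z square to the slope, upward. It may be the left or the right one.
- sleeve_b: Sleeve of the other tray, same axes. Each sleeve: 60 mm wide (y -30 to 30), 39 mm high (z 0 to 39) and 122 mm deep inside (x -122, back wall, to 0, mouth); side walls 6 mm, roof 5 mm, floor 6 mm thick. The whole rack is 164 mm wide; the space ahead of and below the mouths is open.
- tray_a_mid (a point): Centre (half-way up) of the box of the BACKWARDS tray: open wooden box full of paper sachets, 120 long (x), 54 wide (y), 34 mm high, 0.2 kg. x axis toward its finger tab, z out of its open top. It starts with x pointing into the sleeve, plain end about 40 to 55 mm out of the mouth; friction holds it where it is left on the slope. Properly home, the centre is at sleeve x = -60 to -62 mm, z = 17 mm.
- tray_a_tab (a point): Middle of that tray's only finger tab, a wooden block 24 mm wide and 16 mm high at half height on the +x end of the box; 75 mm from the tray's centre along its x. The tab stands 30 mm out of the box, its end 90 mm from the centre. Let go with its centre past the mouth, the tray's outer end sags by up to 0.2 rad.
- tray_b_mid (a point): Centre (half-way up) of the box of the other, identical tray, which is home the right way round in the other bay: box flush with the mouth, finger tab standing 30 mm out. Same axes.
- tray_b_tab (a point): Middle of the other tray's finger tab, 75 mm from its centre.
- mill_mid (a point): Centre (half-way up) of the wooden pepper mill, 150 mm tall, upright, loose, 0.18 kg; body up to 58 mm in diameter below 108 mm, round head 50 mm in diameter from 109 to 139 mm height, small steel nut on top. It stands 75 to 90 mm ahead of the mouths, about midway between the bays, in the way of a tray being drawn out.
- mug_mid (a point): Centre (half-way up) of a loose mug, 101 mm high, 78 mm wide, 116 mm over the handle; leave alone.
- salt_mid (a point): Centre (half-way up) of a loose salt shaker, 44 mm wide, 90 mm high; leave alone.
- timer: Fixed round kitchen timer, 89 mm wide, 48 mm high; origin at its underside; leave alone.
- diffuser: Fixed glass reed diffuser, 70 mm square body, 238 mm high with its reeds; origin at its underside; leave alone.
- kettle: Fixed glass kettle on its base at the back left, 236 mm high in all, 156 mm wide, 236 mm over spout and handle; origin at its underside; leave alone.
Things that resemble listed ones, but are neither listed nor needed, are in the scene too. Leave any red look-alike of the part that bears mill_mid alone.

How it is judged:
By the outcome, as a careful person would: the job done as asked, in the order asked, and still so for the second after the job is handed in, with the robot touching nothing.
It also fails if it takes over 72 s, if anything falls off the work surface, if the arm or the gripper's body presses on something with over 40 N, if the wrist force passes 120 N, or if a joint passes its speed limit or range.

## Working session

There is one attempt and no reset: what is moved stays moved. The work goes in short steps, Python scripts to look and compute and a tool call to move; the robot and the scene stay as the last step left them, time stands still between calls to the robot, and variables do not carry over. Pictures are saved under pics/ and viewed, at most 10 in all, crops included, and the job is handed in when it is done.

Besides the shell and the picture viewer there is one more tool, called as name(argument=value, ...), one argument or row to a line, values as JSON. move_arm: Moves the arm, as the interface text tells. Its arguments: {"type":"object","properties":{"targets":{"type":"array","items":{"type":"array"}},"jaw":{"type":"number"},"squeeze":{"type":"number"}},"required":["targets"]}

```bash
ls; mkdir -p pics; cat > h.py <<'E'
import numpy as np, cv2
from plant import r, viewer, recognise, outline_of, pinpoint
from scipy.spatial.transform import Rotation as Ro
def cap(n,save=None):
    c=viewer.capture(n)
    if save: cv2.imwrite(f'pics/{save}.png',c['image'])
    return c
def ray(c,row,col):
    K=np.array(c['intrinsics']);T=np.array(c['camera_from_world'])
    d=np.linalg.inv(K)@[col,row,1]; d=np.array([d[0],-d[1],-d[2]])
    return -T[:3,:3].T@T[:3,3], (lambda v:v/np.linalg.norm(v))(T[:3,:3].T@d)
def atz(c,row,col,z):
    o,d=ray(c,row,col); return o+d*(z-o[2])/d[2]
def proj(c,p):
    K=np.array(c['intrinsics']);T=np.array(c['camera_from_world'])
    q=T[:3,:3]@np.array(p)+T[:3,3]; u=K@[q[0],-q[1],-q[2]]; return u[1]/u[2],u[0]/u[2]
def tri(c1,p1,c2,p2):
    o1,d1=ray(c1,*p1);o2,d2=ray(c2,*p2)
    t=np.linalg.lstsq(np.c_[d1,-d2],o2-o1,rcond=None)[0]
    a,b=o1+d1*t[0],o2+d2*t[1]; return (a+b)/2,np.linalg.norm(a-b)
E
python3 - <<'E'
from h import *
np.set_printoptions(precision=4,suppress=True)
cs=cap('scene','s0');ct=cap('top','t0')
print({k:v for k,v in cs.items() if k!='image'},{k:v for k,v in ct.items() if k!='image'})
print(r.get_state(), r.grip_point_offset)
for n in ['sleeve_a','tray_a_mid','tray_a_tab','mill_mid','mug_mid','salt_mid','timer','diffuser','kettle']:
    for cam in ['scene','top']:
        print(n,cam,[(np.round(d['location'],1),round(d['score'],2)) for d in pinpoint(n,cam)])
E
```

```text
pics
{'intrinsics': array([[457.2004,   0.    , 326.1267],
       [  0.    , 457.2004, 236.6884],
       [  0.    ,   0.    ,   1.    ]]), 'camera_from_world': array([[ 0.7391, -0.6736, -0.0023, -0.2671],
       [ 0.4918,  0.5373,  0.6852, -0.3406],
       [-0.4603, -0.5075,  0.7284, -1.0308],
       [ 0.    ,  0.    ,  0.    ,  1.    ]])} {'intrinsics': array([[571.7798,   0.    , 322.4772],
       [  0.    , 571.7798, 243.2367],
       [  0.    ,   0.    ,   1.    ]]), 'camera_from_world': array([[ 0.007 , -1.    , -0.0028,  0.1294],
       [ 0.9939,  0.0067,  0.1096, -0.4817],
       [-0.1096, -0.0035,  0.994 , -1.2462],
       [ 0.    ,  0.    ,  0.    ,  1.    ]])}
{'time_s': 0.1, 'joints': array([ 90.82  ,  20.5876,   0.6405,  -0.0164, -70.1354, -16.5073]), 'qd': array([-0.0372, -0.0326,  0.1236,  0.1142,  0.1097, -0.053 ]), 'joint_torque': array([ -0.0018, -58.4165,  29.3755,   7.0157,   0.0102,  -0.    ]), 'tcp_pos': array([0.1824, 0.6494, 0.2257]), 'eef_rot': array([179.9166,  -0.0087, -15.6929]), 'contact_force': array([ 0.2364,  0.496 , -0.8962]), 'moment': array([-0.0244,
[... 398 characters left out ...]

tray_a_tab scene []
tray_a_tab top []
mill_mid scene [(array([236.5, 373.7]), 0.78), (array([300.6, 337.9]), 0.65)]
mill_mid top [(array([208.9, 377.6]), 0.84), (array([306.1, 412.7]), 0.67)]
mug_mid scene [(array([209.3, 240.1]), 0.9)]
mug_mid top [(array([291.4, 200.1]), 0.69)]
salt_mid scene [(array([236.9, 371.2]), 0.63), (array([302.5, 467.3]), 0.6)]
salt_mid top [(array([192.6, 497.7]), 0.65)]
timer scene [(array([267.2, 303.4]), 0.95)]
timer top [(array([287.5, 329.8]), 0.88)]
diffuser scene [(array([240.3, 289.3]), 0.63)]
diffuser top [(array([279.1, 282.2]), 0.77)]
kettle scene [(array([182.5, 268.4]), 0.89)]
kettle top [(array([219.5, 173.6]), 0.77), (array([289. , 200.5]), 0.45)]
```

View pics/s0.png

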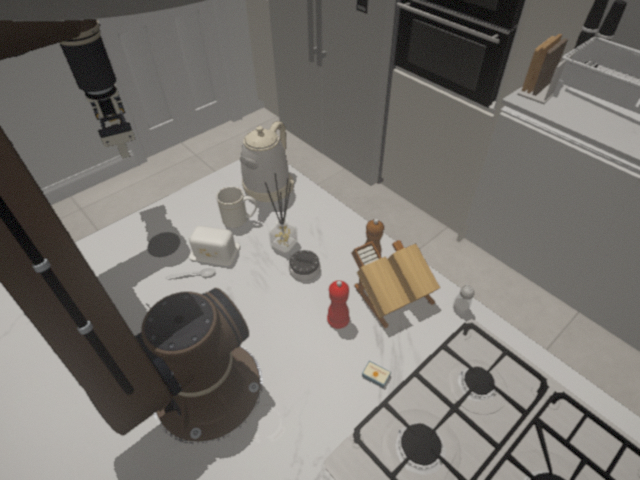

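View pics/t0.png

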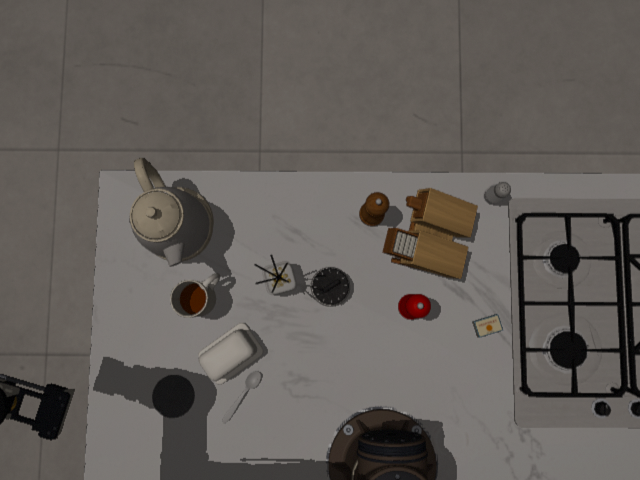

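```bash
python3 - <<'E'
from h import *
s=cv2.imread('pics/s0.png');t=cv2.imread('pics/t0.png')
a=cv2.resize(t[175:300,350:520],None,fx=4.5,fy=4.5,interpolation=cv2.INTER_CUBIC)
cv2.imwrite('pics/c1.png',a)
b=cv2.resize(s[205:340,320:490],None,fx=4.4,fy=4.4,interpolation=cv2.INTER_CUBIC)
cv2.imwrite('pics/c2.png',b)
E
```

```text
(no output)
```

View pics/c1.png

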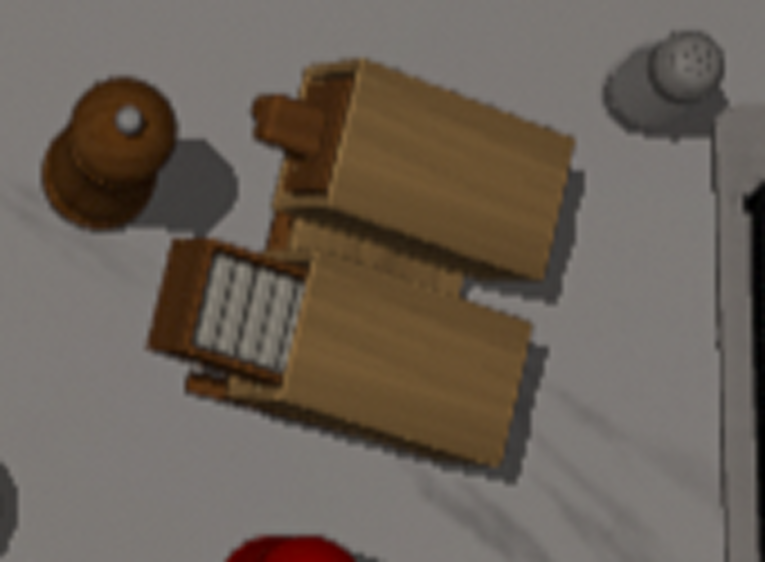

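View pics/c2.png

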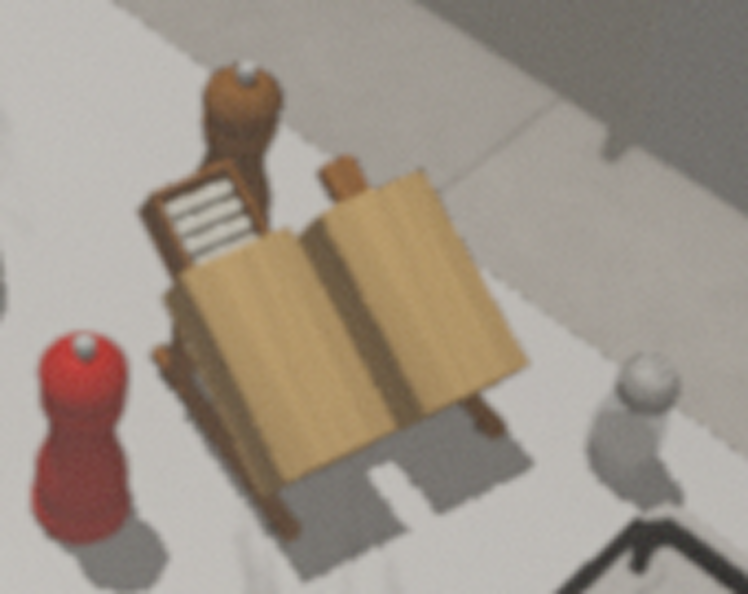

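```bash
cat >> h.py <<'E'
P25=np.radians(25)
def Rs(yaw):  # sleeve axes: x up-slope out of mouth
    return Ro.from_euler('z',yaw).as_matrix()@Ro.from_euler('y',-P25).as_matrix()
E
python3 - <<'E'
from h import *
from scipy.optimize import least_squares
np.set_printoptions(precision=4,suppress=True)
cs=cap('scene');ct=cap('top')
c1=lambda x,y:((y+.5)/4.5-.5+175,(x+.5)/4.5-.5+350)
c2=lambda x,y:((y+.5)/4.4-.5+205,(x+.5)/4.4-.5+320)
# y index: A is toward robot; sleeve y axis = left when looking out +x. 
obs=[]
# (cam,pix,bay(+/-1 in y; determined by sign), x(0 mouth/1 back), ysign)
# looking out along +x(world +y), left is -world x => toward robot = +y
O=[('t',c1(316,253),1,0,-1),('t',c1(283,388),1,0,1),('t',c1(533,322),1,1,-1),('t',c1(500,468),1,1,1),
('t',c1(365,62),-1,0,-1),('t',c1(328,205),-1,0,1),('t',c1(575,138),-1,1,-1),('t',c1(543,278),-1,1,1),
('s',c2(180,275),1,0,1),('s',c2(293,232),1,0,-1),('s',c2(400,428),1,1,-1),('s',c2(285,487),1,1,1),
('s',c2(424,170),-1,0,-1),('s',c2(527,360),-1,1,-1)]
cam={'t':ct,'s':cs}
def f(p,full=False):
    X,Y,yaw,d,Z=p; R=Rs(yaw); e=[]
    for c,px,b,bk,s in O:
        q=R@[0-bk*d,b*.046+s*.036,.044]+[X,Y,Z]
        e.append(np.subtract(proj(cam[c],q),px))
    return np.ravel(e)
s=least_squares(f,[.5,-.05,1.3,.125,.085],loss='soft_l1'); print(s.x,np.degrees(s.x[2]),f(s.x).reshape(-1,2))
X,Y,yaw,d,Z=s.x;R=Rs(yaw);M=np.array([X,Y,Z]);A=M+R@[0,.046,0];B=M-R@[0,.046,0]
print('M',M,'A',A,'B',B)
for n,px in [('tray top outer +y? ',c1(190,355)),('top outer -y',c1(212,250))]:
    # intersect ray with plane sleeve z=.034
    o,dd=ray(ct,*px);n_=R[:,2];t=((A+R@[0,0,.034]-o)@n_)/(dd@n_);print(n,R.T@(o+dd*t-A))
for n,px in [('s out +y',c2(145,208)),('s out -y',c2(228,160))]:
    o,dd=ray(cs,*px);n_=R[:,2];t=((A+R@[0,0,.034]-o)@n_)/(dd@n_);print(n,R.T@(o+dd*t-A))
print('mill nut',atz(ct,*c1(130,120),.15),tri(ct,c1(130,120),cs,c2(247,70)))
m,_=tri(ct,c1(130,120),cs,c2(247,70)); print('mill in rack yaw frame',Rs(yaw).T@(m-M), Ro.from_euler('z',-yaw).apply(m-M))
print('red', atz(ct,306,419,.15))
for n,z,a,b in [('mug',.05,(291.4,200.1),(209.3,240.1)),('timer',0,(287.5,329.8),(267.2,303.4)),('diff',0,(279.1,282.2),(240.3,289.3)),('kettle',0,(219.5,173.6),(182.5,268.4)),('salt',.045,(192.6,497.7),(302.5,467.3))]:
    print(n,atz(ct,*a,z),atz(cs,*b,z))
print('edge far',atz(ct,172,380,0),'left',atz(ct,300,95,0),'hob',atz(ct,250,510,0))
E
```

```text
[ 0.5132 -0.0538  1.3312  0.1257  0.0816] 76.27312684181875 [[-0.8119  0.5723]
 [ 2.9524 -0.0316]
 [-0.0605 -0.1294]
 [-0.0072 -0.1162]
 [-0.8826 -0.3221]
 [ 0.5529  0.0923]
 [-0.116  -0.2399]
 [ 0.7613 -0.3342]
 [ 0.1829  0.5828]
 [-0.8186 -0.4037]
 [ 0.2691 -0.5176]
 [-1.0774  0.767 ]
 [ 0.1373 -0.0703]
 [ 1.0366  0.8774]]
M [ 0.5132 -0.0538  0.0816] A [ 0.4685 -0.0429  0.0816] B [ 0.5579 -0.0648  0.0816]
tray top outer +y?  [0.0471 0.027  0.034 ]
top outer -y [ 0.0487 -0.0219  0.034 ]
s out +y [0.0455 0.0335 0.034 ]
s out -y [ 0.0525 -0.0257  0.034 ]
mill nut [0.5534 0.0194 0.15  ] (array([0.5541, 0.0191, 0.1459]), np.float64(0.0002860516619745285))
mill in rack yaw frame [ 0.1002 -0.0223  0.0242] [ 0.0806 -0.0223  0.0643]
red [ 0.3432 -0.0601  0.15  ]
mug [0.3714 0.397  0.05  ] [0.367  0.3857 0.05  ]
timer [0.3834 0.1156 0.    ] [0.387  0.1219 0.    ]
diff [0.4016 0.2232 0.    ] [0.4225 0.2275 0.    ]
kettle [0.536  0.4734 0.    ] [0.537  0.4778 0.    ]
salt [ 0.5941 -0.2544  0.045 ] [ 0.5909 -0.2681  0.045 ]
edge far [0.6497 0.0014 0.    ] left [0.3517 0.6439 0.    ] hob [ 0.4711 -0.2926  0.    ]
```

```bash
cat >> h.py <<'E'
import json
def down(yaw): return Ro.from_euler('xyz',[180,0,yaw],degrees=True)
def plan(p0,R0,legs):
    """legs: (pos,Rot,nrows); prints move_arm targets, 5 rows a call, from the commanded pose"""
    W=[]; p,R=np.array(p0,float),R0
    for q,Q,n in legs:
        q=np.array(q,float); rv=(R.inv()*Q).as_rotvec()
        for k in range(1,n+1): W.append((p+(q-p)*k/n, R*Ro.from_rotvec(rv*k/n)))
        p,R=q,Q
    p,R=np.array(p0,float),R0; rows=[]
    for i,(q,Q) in enumerate(W):
        a=np.round(R.inv().apply(q-p)*100,2)+0.; b=np.round((R.inv()*Q).as_rotvec(),3)+0.
        rows.append([a.tolist(),b.tolist()])
        if len(rows)==5 or i==len(W)-1:
            print(json.dumps(rows)); p,R=p+R.apply(a/100),R*Ro.from_rotvec(b); rows=[]
    print('end',p.round(4).tolist(),R.as_euler('xyz',degrees=True).round(2).tolist())
    json.dump([p.tolist(),R.as_quat().tolist()],open('cmd.json','w'))
def last():
    p,q=json.load(open('cmd.json')); return np.array(p),Ro.from_quat(q)
E
python3 - <<'E'
from h import *
D=down
plan([.183,.65,.227],D(-15.69),[([.183,.65,.30],D(-15.69),2),([.5537,.0193,.30],D(-103.7),18),([.5537,.0193,.125],D(-103.7),4),([.5537,.0193,.105],D(-103.7),1)])
E
```

```text
[[[0.0, 0.0, -3.65], [0.0, 0.0, 0.0]], [[0.0, 0.0, -7.3], [0.0, 0.0, 0.0]], [[2.93, 2.82, -7.3], [0.0, 0.0, 0.085]], [[5.86, 5.63, -7.3], [0.0, 0.0, 0.171]], [[8.79, 8.45, -7.3], [0.0, 0.0, 0.256]]]
[[[3.55, 1.98, 0.0], [0.0, 0.0, 0.085]], [[7.1, 3.96, 0.0], [0.0, 0.0, 0.171]], [[10.64, 5.95, 0.0], [0.0, 0.0, 0.256]], [[14.19, 7.93, 0.0], [0.0, 0.0, 0.341]], [[17.74, 9.91, 0.0], [0.0, 0.0, 0.427]]]
[[[4.05, 0.34, 0.0], [0.0, 0.0, 0.085]], [[8.1, 0.67, 0.0], [0.0, 0.0, 0.17]], [[12.15, 1.01, 0.0], [0.0, 0.0, 0.256]], [[16.2, 1.34, 0.0], [0.0, 0.0, 0.341]], [[20.25, 1.68, 0.0], [0.0, 0.0, 0.426]]]
[[[3.83, -1.37, 0.0], [0.0, 0.0, 0.086]], [[7.66, -2.74, 0.0], [0.0, 0.0, 0.171]], [[11.48, -4.11, 0.0], [0.0, 0.0, 0.256]], [[15.31, -5.48, 0.0], [0.0, 0.0, 0.342]], [[19.14, -6.85, 0.0], [0.0, 0.0, 0.427]]]
[[[0.0, 0.01, 4.38], [0.0, 0.0, 0.0]], [[0.0, 0.01, 8.75], [0.0, 0.0, 0.0]], [[0.0, 0.01, 13.12], [0.0, 0.0, 0.0]], [[0.0, 0.01, 17.5], [0.0, 0.0, 0.0]], [[0.0, 0.01, 19.5], [0.0, 0.0, 0.0]]]
end [0.5537, 0.0193, 0.105] [180.0, 0.0, -103.7]
```

Look-alikes for the mill (top view): the brown mill at (209,376), the red one at (306,413) and the salt shaker at (192,497). I choose the brown wooden one ahead of the mouths; the crop confirms it.

move_arm(
  targets=[
    [[0, 0, -3.65], [0, 0, 0]],
    [[0, 0, -7.3], [0, 0, 0]],
    [[2.93, 2.82, -7.3], [0, 0, 0.085]],
    [[5.86, 5.63, -7.3], [0, 0, 0.171]],
    [[8.79, 8.45, -7.3], [0, 0, 0.256]],
  ],
)

```text
time_s: 1.72
tcp_pos: [0.2448, 0.5436, 0.2997]
eef_rot: [-180.0, 0.0, -30.5]
contact_force: [1.3, 0.0, 0.1]
gripper_width: 0.0875
gripper_force: 0.0
```

move_arm(
  targets=[
    [[3.55, 1.98, 0], [0, 0, 0.085]],
    [[7.1, 3.96, 0], [0, 0, 0.171]],
    [[10.64, 5.95, 0], [0, 0, 0.256]],
    [[14.19, 7.93, 0], [0, 0, 0.341]],
    [[17.74, 9.91, 0], [0, 0, 0.427]],
  ],
)

```text
time_s: 2.35
tcp_pos: [0.3478, 0.3683, 0.2998]
eef_rot: [-180.0, 0.0, -55.0]
contact_force: [0.7, 0.6, -0.0]
gripper_width: 0.0871
gripper_force: 0.0
```

move_arm(
  targets=[
    [[4.05, 0.34, 0], [0, 0, 0.085]],
    [[8.1, 0.67, 0], [0, 0, 0.17]],
    [[12.15, 1.01, 0], [0, 0, 0.256]],
    [[16.2, 1.34, 0], [0, 0, 0.341]],
    [[20.25, 1.68, 0], [0, 0, 0.426]],
  ],
)

```text
time_s: 2.98
tcp_pos: [0.4507, 0.1931, 0.2999]
eef_rot: [-180.0, 0.0, -79.4]
contact_force: [0.1, 0.2, 1.2]
gripper_width: 0.0876
gripper_force: 0.0
```

move_arm(
  targets=[
    [[3.83, -1.37, 0], [0, 0, 0.086]],
    [[7.66, -2.74, 0], [0, 0, 0.171]],
    [[11.48, -4.11, 0], [0, 0, 0.256]],
    [[15.31, -5.48, 0], [0, 0, 0.342]],
    [[19.14, -6.85, 0], [0, 0, 0.427]],
  ],
)

```text
time_s: 3.6
tcp_pos: [0.5539, 0.0179, 0.2998]
eef_rot: [-180.0, 0.0, -103.9]
contact_force: [0.6, 0.8, 0.6]
gripper_width: 0.0876
gripper_force: 0.0
```

move_arm(
  targets=[
    [[0, 0, 4.4], [0, 0, 0]],
    [[0, 0, 8.8], [0, 0, 0]],
    [[0, 0, 13.1], [0, 0, 0]],
    [[0, 0, 17.5], [0, 0, 0]],
    [[0, 0, 19.5], [0, 0, 0]],
  ],
)

```text
time_s: 4.22
tcp_pos: [0.5519, 0.0187, 0.1021]
eef_rot: [179.8, -0.1, -103.7]
contact_force: [0.5, -0.7, 0.6]
gripper_width: 0.0876
gripper_force: 0.0
```

move_arm(
  targets=[
    [[0, 0, 0], [0, 0, 0]],
    [[0, 0, 0], [0, 0, 0]],
    [[0, 0, 0], [0, 0, 0]],
    [[0, 0, 0], [0, 0, 0]],
    [[0, 0, 0], [0, 0, 0]],
  ],
  jaw=4.0,
  squeeze=20,
)

```text
time_s: 4.85
tcp_pos: [0.5535, 0.0192, 0.1052]
eef_rot: [-180.0, 0.0, -103.7]
contact_force: [-2.6, 1.1, 4.0]
gripper_width: 0.047
gripper_force: 20.0
```

```bash
python3 - <<'E'
from h import *
p,R=last(); cap('scene','s1')
s=r.get_state(); print(s['time_s'],s['tcp_pos'],s['contact_force'],s['gripper_width'],s['gripper_force'])
D=down
plan([.5537,.0193,.105],D(-103.7),[([.5537,.0193,.155],D(-103.7),3),([.585,.20,.155],D(-103.7),7),([.585,.20,.106],D(-103.7),5)])
E
```

```text
4.9 [0.55347975 0.01924205 0.10522665] [-1.45147823  1.53286717  4.40280065] 0.04676202781807086 20.045968132617418
[[[0.0, 0.0, -1.67], [0.0, 0.0, 0.0]], [[0.0, 0.0, -3.33], [0.0, 0.0, 0.0]], [[0.0, 0.0, -5.0], [0.0, 0.0, 0.0]], [[-2.61, 0.18, -5.0], [0.0, 0.0, 0.0]], [[-5.23, 0.35, -5.0], [0.0, 0.0, 0.0]]]
[[[-2.61, 0.18, 0.0], [0.0, 0.0, 0.0]], [[-5.23, 0.36, 0.0], [0.0, 0.0, 0.0]], [[-7.84, 0.53, 0.0], [0.0, 0.0, 0.0]], [[-10.45, 0.71, 0.0], [0.0, 0.0, 0.0]], [[-13.07, 0.89, 0.0], [0.0, 0.0, 0.0]]]
[[[0.0, 0.0, 0.98], [0.0, 0.0, 0.0]], [[0.0, 0.0, 1.96], [0.0, 0.0, 0.0]], [[0.0, 0.0, 2.94], [0.0, 0.0, 0.0]], [[0.0, 0.0, 3.92], [0.0, 0.0, 0.0]], [[0.0, 0.0, 4.9], [0.0, 0.0, 0.0]]]
end [0.585, 0.2, 0.106] [180.0, 0.0, -103.7]
```

move_arm(
  targets=[
    [[0, 0, 0], [0, 0, 0]],
    [[0, 0, 0], [0, 0, 0]],
    [[0, 0, 0.6], [0, 0, 0]],
    [[0, 0, 0.6], [0, 0, 0]],
  ],
  jaw=6.5,
)

```text
time_s: 5.4
tcp_pos: [0.5528, 0.019, 0.0977]
eef_rot: [179.9, -0.0, -103.7]
contact_force: [-0.4, 0.1, -0.3]
gripper_width: 0.065
gripper_force: 0.0
```

move_arm(
  targets=[
    [[0, 0, 0], [0, 0, 0]],
    [[0, 0, 0], [0, 0, 0]],
    [[0, 0, 0], [0, 0, 0]],
    [[0, 0, 0], [0, 0, 0]],
  ],
  jaw=4.0,
  squeeze=20,
)

```text
time_s: 5.9
tcp_pos: [0.5533, 0.0191, 0.0985]
eef_rot: [180.0, 0.0, -103.7]
contact_force: [-0.1, 1.1, -0.4]
gripper_width: 0.047
gripper_force: 19.8
```

move_arm(
  targets=[
    [[0, 0, -1.0], [0, 0, 0]],
    [[0, 0, -3.0], [0, 0, 0]],
    [[0, 0, -5.0], [0, 0, 0]],
    [[-2.6, 0.2, -5.0], [0, 0, 0]],
    [[-5.2, 0.4, -5.0], [0, 0, 0]],
  ],
)

```text
time_s: 6.52
tcp_pos: [0.562, 0.0711, 0.1496]
eef_rot: [-179.9, 0.0, -103.7]
contact_force: [0.6, 0.2, -2.1]
gripper_width: 0.0472
gripper_force: 19.8
```

move_arm(
  targets=[
    [[-3.0, 0.2, 0], [0, 0, 0]],
    [[-6.0, 0.4, 0], [0, 0, 0]],
    [[-9.0, 0.6, 0], [0, 0, 0]],
    [[-11.5, 0.8, 0], [0, 0, 0]],
    [[-13.0, 0.9, 0], [0, 0, 0]],
  ],
)

```text
time_s: 7.15
tcp_pos: [0.5839, 0.2002, 0.1487]
eef_rot: [180.0, 0.0, -103.7]
contact_force: [0.0, -0.1, -1.8]
gripper_width: 0.0471
gripper_force: 19.8
```

move_arm(
  targets=[
    [[0, 0, 0.5], [0, 0, 0]],
    [[0, 0, 2.0], [0, 0, 0]],
    [[0, 0, 3.5], [0, 0, 0]],
    [[0, 0, 4.5], [0, 0, 0]],
    [[0, 0, 4.9], [0, 0, 0]],
  ],
)

```text
time_s: 7.78
tcp_pos: [0.5834, 0.1984, 0.0985]
eef_rot: [179.9, -0.1, -103.7]
contact_force: [-2.5, -3.5, 11.6]
gripper_width: 0.0469
gripper_force: 20.0
```

```bash
python3 - <<'E'
from h import *
cap('scene','s2')
s=r.get_state(); print(s['time_s'],s['tcp_pos'],s['contact_force'],s['gripper_width'],s['gripper_force'],s['joints'])
E
```

```text
7.825 [0.58366986 0.19856882 0.09888097] [ 0.31974942  0.00998506 -1.77523597] 0.04686742044659246 19.76616665101858 [ 3.69268620e+01  2.13083331e+01 -1.62221709e+01  2.47219625e-02
 -5.25339905e+01 -5.06370704e+01]
```

```bash
cat >> h.py <<'E'
YAW=np.radians(76.27); A0=np.array([.4685,-.0425,.085]); S=Rs(YAW)
RT=Ro.from_matrix(S@np.diag([-1.,1,-1]))
def sp(x,y,z): return A0+S@np.array([x,y,z])
E
python3 - <<'E'
from h import *
p=np.array([.5845,.200,.099]);D=down(-103.7)
plan([.585,.20,.099],D,[([.585,.20,.24],D,4),(sp(.026,0,.12),RT,7),(sp(.026,0,.03),RT,3),(sp(.026,0,.004),RT,2)])
E
```

```text
[[[0.0, 0.0, -3.53], [0.0, 0.0, 0.0]], [[0.0, 0.0, -7.05], [0.0, 0.0, 0.0]], [[0.0, 0.0, -10.57], [0.0, 0.0, 0.0]], [[0.0, 0.0, -14.1], [0.0, 0.0, 0.0]], [[4.15, 0.8, -13.6], [0.0, -0.062, 0.0]]]
[[[4.17, 0.79, 0.25], [0.0, -0.063, 0.0]], [[8.34, 1.59, 0.5], [0.0, -0.125, 0.0]], [[12.51, 2.39, 0.74], [0.0, -0.187, 0.0]], [[16.68, 3.18, 0.99], [0.0, -0.25, 0.0]], [[20.85, 3.98, 1.23], [0.0, -0.312, 0.0]]]
[[[4.05, 0.8, -1.05], [0.0, -0.062, 0.0]], [[3.86, 0.8, 1.95], [0.0, -0.062, 0.0]], [[3.67, 0.8, 4.94], [0.0, -0.062, 0.0]], [[3.49, 0.79, 7.94], [0.0, -0.062, 0.0]], [[3.41, 0.79, 9.23], [0.0, -0.062, 0.0]]]
[[[0.0, 0.0, 1.3], [0.0, 0.0, 0.0]]]
end [0.4737, -0.0213, 0.0996] [180.0, 24.98, -103.7]
```

move_arm(
  targets=[
    [[0, 0, 0.1], [0, 0, 0]],
    [[0, 0, 0.1], [0, 0, 0]],
    [[0, 0, 0.1], [0, 0, 0]],
    [[0, 0, 0], [0, 0, 0]],
  ],
  jaw=8.7,
)

```text
time_s: 8.32
tcp_pos: [0.5838, 0.1991, 0.0998]
eef_rot: [-180.0, 0.0, -103.7]
contact_force: [0.3, 0.3, 0.5]
gripper_width: 0.0814
gripper_force: 0.0
```

move_arm(
  targets=[
    [[0, 0, -3.5], [0, 0, 0]],
    [[0, 0, -7.0], [0, 0, 0]],
    [[0, 0, -10.6], [0, 0, 0]],
    [[0, 0, -14.1], [0, 0, 0]],
    [[4.15, 0.8, -13.6], [0, -0.062, 0]],
  ],
)

```text
time_s: 8.95
tcp_pos: [0.5685, 0.163, 0.2384]
eef_rot: [-179.7, 3.8, -103.5]
contact_force: [0.9, -1.1, -0.7]
gripper_width: 0.0871
gripper_force: 0.0
```

move_arm(
  targets=[
    [[4.17, 0.79, 0.25], [0, -0.063, 0]],
    [[8.34, 1.59, 0.5], [0, -0.125, 0]],
    [[12.51, 2.39, 0.74], [0, -0.187, 0]],
    [[16.68, 3.18, 0.99], [0, -0.25, 0]],
    [[20.85, 3.98, 1.23], [0, -0.312, 0]],
  ],
)

```text
time_s: 9.57
tcp_pos: [0.4779, -0.0322, 0.2111]
eef_rot: [-179.9, 21.6, -103.6]
contact_force: [0.5, 0.6, 0.5]
gripper_width: 0.0867
gripper_force: 0.0
```

move_arm(
  targets=[
    [[4.0, 0.75, -1.05], [0, -0.062, 0]],
    [[3.8, 0.75, 1.95], [0, -0.062, 0]],
    [[3.6, 0.74, 4.0], [0, -0.062, 0]],
    [[3.5, 0.74, 4.0], [0, -0.062, 0]],
  ],
)

```text
time_s: 10.07
tcp_pos: [0.4661, -0.047, 0.1595]
eef_rot: [179.8, 25.0, -103.8]
contact_force: [0.2, 0.2, 0.2]
gripper_width: 0.0868
gripper_force: 0.0
```

```bash
python3 - <<'E'
from h import *
ct=cap('top');cs=cap('scene')
a=cv2.resize(ct['image'][165:305,330:520],None,fx=4,fy=4,interpolation=cv2.INTER_CUBIC)
cv2.imwrite('pics/c3.png',a)
s=r.get_state(); print(s['time_s'],s['tcp_pos'],s['eef_rot'],s['contact_force'],s['gripper_width'],s['joints'])
print('tcp in sleeve',S.T@(s['tcp_pos']-A0))
E
```

```text
10.175 [ 0.46730883 -0.04716967  0.16108717] [-179.95165683   24.96373948 -103.62027742] [ 0.16868772 -0.60477226  1.39965203] 0.08702625022800872 [ -4.35363957   6.90881088 -20.22977918 -28.23685769 -61.65696937
   4.07871998]
tcp in sleeve [2.77883669e-02 4.87980059e-05 7.09949709e-02]
```

View pics/c3.png

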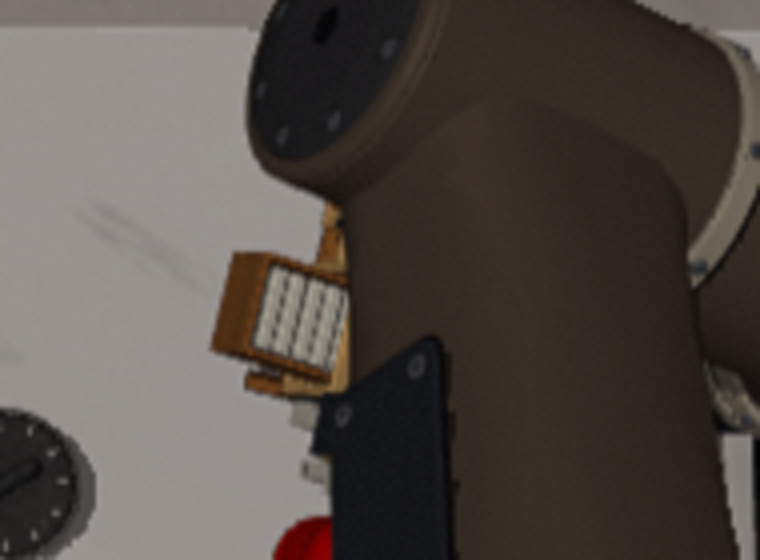

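move_arm(
  targets=[
    [[0, 0, 2.5], [0, 0, 0]],
    [[0, 0, 4.5], [0, 0, 0]],
    [[0, 0, 5.8], [0, 0, 0]],
    [[0, 0, 6.7], [0, 0, 0]],
  ],
)

```text
time_s: 10.68
tcp_pos: [0.4741, -0.0194, 0.0998]
eef_rot: [-179.9, 25.0, -103.6]
contact_force: [0.1, -0.3, -0.4]
gripper_width: 0.0872
gripper_force: 0.0
```

move_arm(
  targets=[
    [[0, 0, 0], [0, 0, 0]],
    [[0, 0, 0], [0, 0, 0]],
    [[0, 0, 0], [0, 0, 0]],
    [[0, 0, 0], [0, 0, 0]],
    [[0, 0, 0], [0, 0, 0]],
  ],
  jaw=4.5,
  squeeze=40,
)

```text
time_s: 11.3
tcp_pos: [0.4738, -0.0198, 0.0999]
eef_rot: [-180.0, 25.0, -103.7]
contact_force: [-1.0, -0.9, 2.9]
gripper_width: 0.0538
gripper_force: 39.9
```

```bash
python3 - <<'E'
from h import *
s=r.get_state(); print(s['time_s'],s['tcp_pos'],s['eef_rot'],s['contact_force'],s['moment'],s['gripper_width'])
print('tcp in sleeve',S.T@(s['tcp_pos']-A0),'F sleeve',S.T@s['contact_force'])
E
```

```text
11.3 [ 0.47375148 -0.0197662   0.09991628] [-179.97178947   24.98038067 -103.67674113] [-0.99246461 -0.87618344  2.90880672] [-1.08915721  0.49257223  0.10661411] 0.0538236504797946
tcp in sleeve [0.0274486  0.00029438 0.0036588 ] F sleeve [0.24442583 0.75614556 3.09553547]
```

move_arm(
  targets=[
    [[-0.6, 0, 0], [0, 0, 0]],
    [[-1.6, 0, 0], [0, 0, 0]],
    [[-2.8, 0, 0], [0, 0, 0]],
    [[-4.0, 0, 0], [0, 0, 0]],
    [[-5.0, 0, 0], [0, 0, 0]],
  ],
)

```text
time_s: 11.92
tcp_pos: [0.4845, 0.025, 0.1211]
eef_rot: [-180.0, 25.0, -103.7]
contact_force: [-1.9, -4.0, -0.4]
gripper_width: 0.0536
gripper_force: 39.9
```

```bash
python3 - <<'E'
from h import *
cap('scene','s3')
s=r.get_state(); 
print('tcp in sleeve',S.T@(s['tcp_pos']-A0),'F sleeve',S.T@s['contact_force'],s['moment'],s['gripper_width'])
E
```

```text
tcp in sleeve [0.07916547 0.00040189 0.00349958] F sleeve [ 0.40089156 -0.36124072  2.111077  ] [-1.49751086  0.6951049   0.04720225] 0.05398333900703387
```

View pics/s3.png

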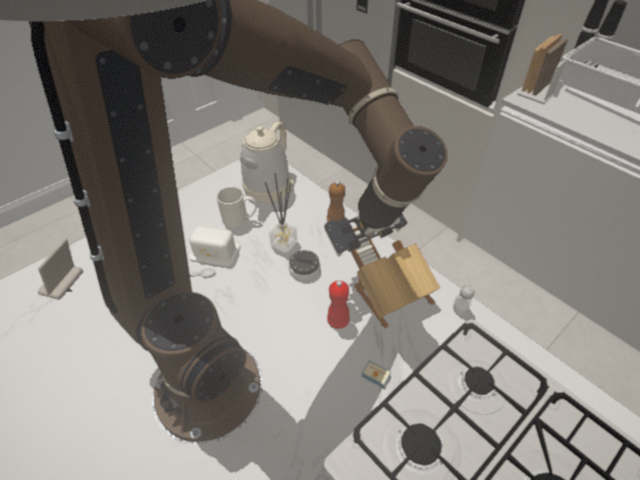

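```bash
python3 - <<'E'
from h import *
D=down(-103.73)
h=np.array([np.cos(YAW),np.sin(YAW),0]); l=np.array([-np.sin(YAW),np.cos(YAW),0])
g=lambda xh,y,z:np.array([A0[0],A0[1],0])+h*xh+l*y+[0,0,z]
p0=sp(.078,.0003,.0037); p1=sp(.170,.0003,.0037)
print(p1,g(.165,-.035,.165))
plan(p0,RT,[(p1,RT,5),(g(.165,-.035,.168),D,5),(g(.165,-.035,.03),D,4),(g(.165,-.035,.012),D,1)])
E
```

```text
[0.50440601 0.1057219  0.16019844] [0.5416621  0.10947798 0.165     ]
[[[-1.84, 0.0, 0.0], [0.0, 0.0, 0.0]], [[-3.68, 0.0, 0.0], [0.0, 0.0, 0.0]], [[-5.52, 0.0, 0.0], [0.0, 0.0, 0.0]], [[-7.36, 0.0, 0.0], [0.0, 0.0, 0.0]], [[-9.2, 0.0, 0.0], [0.0, 0.0, 0.0]]]
[[[-0.29, -0.71, -0.04], [0.0, 0.087, 0.0]], [[-0.58, -1.41, -0.07], [0.0, 0.175, 0.0]], [[-0.88, -2.12, -0.11], [0.0, 0.262, 0.0]], [[-1.17, -2.82, -0.14], [0.0, 0.349, 0.0]], [[-1.46, -3.53, -0.18], [0.0, 0.436, 0.0]]]
[[[0.0, 0.0, 3.45], [0.0, 0.0, 0.0]], [[0.0, 0.0, 6.9], [0.0, 0.0, 0.0]], [[0.0, 0.0, 10.35], [0.0, 0.0, 0.0]], [[0.0, 0.0, 13.8], [0.0, 0.0, 0.0]], [[0.0, 0.0, 15.6], [0.0, 0.0, 0.0]]]
end [0.5417, 0.1095, 0.012] [-180.0, 0.02, -103.73]
```

move_arm(
  targets=[
    [[-1.8, 0, 0], [0, 0, 0]],
    [[-3.7, 0, 0], [0, 0, 0]],
    [[-5.5, 0, 0], [0, 0, 0]],
    [[-7.4, 0, 0], [0, 0, 0]],
    [[-9.2, 0, 0], [0, 0, 0]],
  ],
)

```text
time_s: 12.6
tcp_pos: [0.5037, 0.107, 0.1595]
eef_rot: [179.9, 25.0, -103.7]
contact_force: [0.3, -0.5, -3.2]
gripper_width: 0.0538
gripper_force: 39.9
```

move_arm(
  targets=[
    [[-0.3, -0.7, 0], [0, 0.087, 0]],
    [[-0.6, -1.4, -0.1], [0, 0.175, 0]],
    [[-0.9, -2.1, -0.1], [0, 0.262, 0]],
    [[-1.2, -2.8, -0.1], [0, 0.349, 0]],
    [[-1.5, -3.5, -0.2], [0, 0.436, 0]],
  ],
)

```text
time_s: 13.22
tcp_pos: [0.5406, 0.1106, 0.1674]
eef_rot: [179.9, -0.1, -103.7]
contact_force: [1.0, 0.2, -3.5]
gripper_width: 0.0538
gripper_force: 39.9
```

```bash
python3 - <<'E'
from h import *
cap('scene','s4');c=cap('top')
for cam in ['scene','top']:
  for n in ['tray_a_mid','tray_a_tab']:
    print(n,cam,[(np.round(d['location'],1),round(d['score'],2)) for d in pinpoint(n,cam)])
s=r.get_state(); print(s['tcp_pos'],s['eef_rot'],s['contact_force'],s['gripper_width'],s['joints'])
t=c['image'][165:305,270:480]
q=cv2.imread('pics/s4.png')[150:310,280:460]
o=np.hstack([cv2.resize(t,(420,420*140//210*1)),cv2.resize(q,(380,280*1))]) if 0 else cv2.resize(q,None,fx=3.6,fy=3.6,interpolation=cv2.INTER_CUBIC)
cv2.imwrite('pics/c4.png',o)
E
```

```text
tray_a_mid scene [(array([204.2, 352.8]), 0.58)]
tray_a_tab scene [(array([221.8, 370.6]), 0.59)]
tray_a_mid top [(array([208.2, 352.7]), 0.95)]
tray_a_tab top [(array([219., 387.]), 0.83)]
[0.54046883 0.10969919 0.16728896] [ 1.79932814e+02  5.98751518e-02 -1.03715136e+02] [-0.25606933 -0.79021565 -2.52352446] 0.053754187532365216 [ 31.75967259  11.7206214  -19.77876855  -0.10541478 -58.5050783
 -45.41969876]
```

View pics/c4.png

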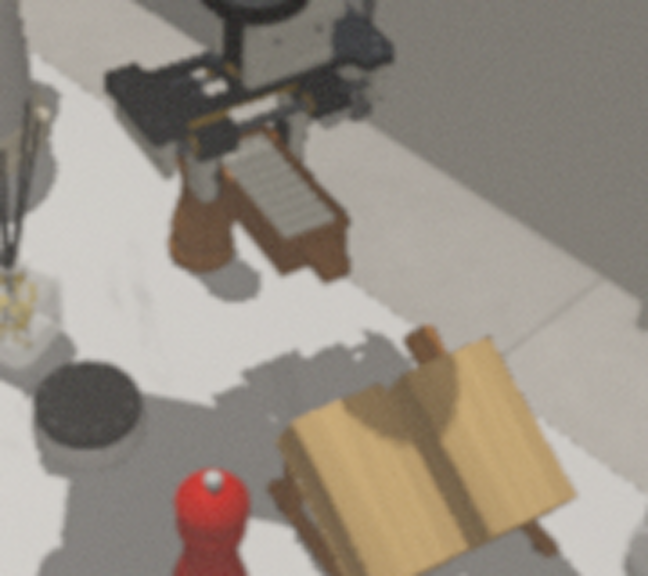

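move_arm(
  targets=[
    [[0, 0, 3.5], [0, 0, 0]],
    [[0, 0, 7.0], [0, 0, 0]],
    [[0, 0, 10.5], [0, 0, 0]],
    [[0, 0, 13.5], [0, 0, 0]],
    [[0, 0, 15.0], [0, 0, 0]],
  ],
)

```text
time_s: 14.15
tcp_pos: [0.5403, 0.1086, 0.0165]
eef_rot: [179.9, -0.0, -103.8]
contact_force: [-0.8, -0.6, -2.5]
gripper_width: 0.0539
gripper_force: 39.9
```

move_arm(
  targets=[
    [[0, 0, 0.4], [0, 0, 0]],
    [[0, 0, 0.8], [0, 0, 0]],
    [[0, 0, 1.0], [0, 0, 0]],
  ],
)

```text
time_s: 14.52
tcp_pos: [0.5417, 0.1098, 0.0085]
eef_rot: [-179.9, 0.1, -103.7]
contact_force: [0.3, -0.9, -2.6]
gripper_width: 0.054
gripper_force: 39.9
```

```bash
python3 - <<'E'
from h import *
c=cap('scene');ct=cap('top')
P=[pinpoint(n,k)[0]['location'] for n in ['tray_a_mid','tray_a_tab'] for k in ['scene','top']]
m,t=tri(c,P[0],ct,P[1]),tri(c,P[2],ct,P[3]); print(m,t)
v=t[0]-m[0]; print(np.degrees(np.arctan2(v[1],v[0])),np.linalg.norm(v))
s=r.get_state(); print(s['tcp_pos'],s['contact_force'],s['moment'])
E
```

```text
(array([0.52971138, 0.077674  , 0.02733705]), np.float64(0.018865896589575545)) (array([ 0.51242442, -0.00293983,  0.02125431]), np.float64(0.0048982163845881135))
-102.10329738114663 0.08267060442814757
[0.54134358 0.10968047 0.00808868] [-0.82958534 -0.6134688  -2.14564387] [ 0.25867648 -0.05412518 -0.00689029]
```

move_arm(
  targets=[
    [[0, 0, 0.15], [0, 0, 0]],
    [[0, 0, 0.3], [0, 0, 0]],
    [[0, 0, 0.4], [0, 0, 0]],
    [[0, 0, 0.4], [0, 0, 0]],
  ],
)

```text
time_s: 15.32
tcp_pos: [0.5411, 0.1095, 0.0037]
eef_rot: [180.0, -0.0, -103.7]
contact_force: [-0.5, 1.2, -2.2]
gripper_width: 0.0537
gripper_force: 39.9
```

move_arm(
  targets=[
    [[0, 0, 0.1], [0, 0, 0]],
    [[0, 0, 0.1], [0, 0, 0]],
  ],
)

```text
time_s: 15.58
tcp_pos: [0.5411, 0.1095, 0.0036]
eef_rot: [-180.0, -0.0, -103.7]
contact_force: [-3.5, 0.6, 9.1]
gripper_width: 0.0539
gripper_force: 40.0
```

move_arm(
  targets=[
    [[0, 0, 0], [0, 0, 0]],
    [[0, 0, 0], [0, 0, 0]],
    [[0, 0, 0], [0, 0, 0]],
  ],
  jaw=7.5,
)

```text
time_s: 15.95
tcp_pos: [0.5413, 0.1096, 0.0027]
eef_rot: [-180.0, 0.0, -103.7]
contact_force: [-0.2, -1.0, 0.0]
gripper_width: 0.0738
gripper_force: 0.0
```

move_arm(
  targets=[
    [[0, 0, -2.5], [0, 0, 0]],
    [[0, 0, -5], [0, 0, 0]],
    [[3.7, 0, -6], [0, 0, 0]],
    [[7.4, 0, -6], [0, 0, 0]],
    [[7.4, 0, -6], [0, 0, 0]],
  ],
)

```text
time_s: 16.58
tcp_pos: [0.5227, 0.0358, 0.0628]
eef_rot: [180.0, -0.0, -103.8]
contact_force: [0.3, 1.2, 0.3]
gripper_width: 0.0752
gripper_force: 0.0
```

```bash
python3 - <<'E'
from h import *
c=cap('scene');ct=cap('top')
print([pinpoint(n,k) for n in ['tray_a_mid','tray_a_tab'] for k in ['scene','top']])
s=r.get_state(); print(s['tcp_pos'],s['contact_force'],s['gripper_width'])
q=ct['image'][165:305,270:460]; a=cv2.resize(q,(543,400),interpolation=cv2.INTER_CUBIC)
cv2.imwrite('pics/c5.png',cv2.resize(q,None,fx=4,fy=4,interpolation=cv2.INTER_CUBIC))
E
```

```text
[[{'location': [249.5, 350.3], 'score': 0.85}, {'location': [254.6, 399.1], 'score': 0.63}], [{'location': [219.1, 347.6], 'score': 0.42}], [{'location': [265.8, 367.2], 'score': 0.97}], [{'location': [231.7, 381.4], 'score': 0.4}]]
[0.52389608 0.03823476 0.06259203] [-0.99232987  0.21074467 -0.00382871] 0.07486008973694885
```

View pics/c5.png

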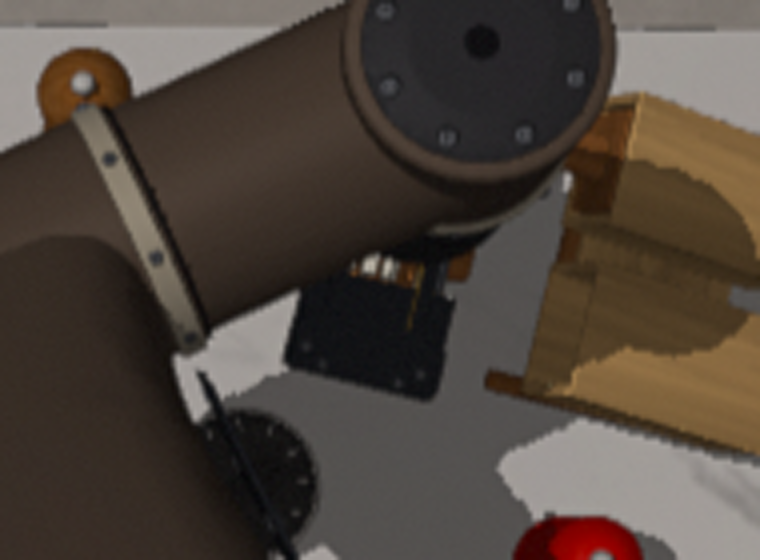

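move_arm(
  targets=[
    [[0, 0, -4], [0, 0, 0]],
    [[0, 0, -8], [0, 0, -0.1]],
    [[0, 0, -10], [0, 0, -0.28]],
    [[0, 0, -10], [0, 0, -0.46]],
    [[0, 0, -10], [0, 0, -0.64]],
  ],
)

```text
time_s: 17.5
tcp_pos: [0.5238, 0.0383, 0.163]
eef_rot: [-180.0, 0.0, -66.6]
contact_force: [-0.5, -0.1, -0.3]
gripper_width: 0.0749
gripper_force: 0.0
```

move_arm(
  targets=[
    [[0, 0, 0], [0, 0, -0.18]],
    [[0, 0, 0], [0, 0, -0.36]],
    [[0, 0, 0], [0, 0, -0.54]],
    [[0, 0, 0], [0, 0, -0.72]],
    [[0, 0, 0], [0, 0, -0.9]],
  ],
)

```text
time_s: 18.12
tcp_pos: [0.5237, 0.0383, 0.1625]
eef_rot: [180.0, 0.0, -15.1]
contact_force: [-0.3, -0.5, 0.4]
gripper_width: 0.0749
gripper_force: 0.0
```

move_arm(
  targets=[
    [[0, 0, 0], [0, 0, -0.18]],
    [[0, 0, 0], [0, 0, -0.36]],
    [[0, 0, 0], [0, 0, -0.54]],
    [[0, 0, 0], [0, 0, -0.72]],
    [[0, 0, 0], [0, 0, -0.9]],
  ],
)

```text
time_s: 18.75
tcp_pos: [0.5237, 0.0382, 0.1626]
eef_rot: [-180.0, 0.0, 36.5]
contact_force: [-0.7, -0.1, -0.5]
gripper_width: 0.075
gripper_force: 0.0
```

move_arm(
  targets=[
    [[0, 0, 0], [0, 0, -0.18]],
    [[0, 0, 0], [0, 0, -0.36]],
    [[0, 0, 0], [0, 0, -0.54]],
    [[0, 0, 0], [0, 0, -0.7016]],
    [[0, 0, 0], [0, 0, -0.7016]],
  ],
)

```text
time_s: 19.38
tcp_pos: [0.5237, 0.0381, 0.1626]
eef_rot: [-180.0, 0.0, 76.3]
contact_force: [0.5, -0.2, -0.7]
gripper_width: 0.0752
gripper_force: 0.0
```

```bash
python3 - <<'E'
from h import *
s=r.get_state(); print(s['tcp_pos'],s['eef_rot'],s['joints'],s['gripper_width'])
E
```

```text
[0.52372084 0.03813661 0.16257057] [-1.79988746e+02  9.27012673e-03  7.62855359e+01] [ 2.55883750e+01  9.51759376e+00 -2.33370542e+01  5.31452918e-05
 -5.71599325e+01  1.40697131e+02] 0.07524399444463666
```

move_arm(
  targets=[
    [[0, 0, 4], [0, 0, 0]],
    [[0, 0, 8], [0, 0, 0]],
    [[0, 0, 12], [0, 0, 0]],
    [[0, 0, 15], [0, 0, 0]],
    [[0, 0, 15.9], [0, 0, 0]],
  ],
)

```text
time_s: 20.0
tcp_pos: [0.5226, 0.0374, 0.002]
eef_rot: [-179.8, 0.1, 76.1]
contact_force: [-0.3, 0.6, 0.8]
gripper_width: 0.0749
gripper_force: 0.0
```

move_arm(
  targets=[
    [[0, 0, 0], [0, 0, 0]],
    [[0, 0, 0], [0, 0, 0]],
    [[0, 0, 0], [0, 0, 0]],
    [[0, 0, 0], [0, 0, 0]],
  ],
  jaw=4.5,
  squeeze=45,
)

```text
time_s: 20.5
tcp_pos: [0.5242, 0.0379, 0.0049]
eef_rot: [179.9, -0.1, 76.3]
contact_force: [-2.3, 0.9, 7.6]
gripper_width: 0.0534
gripper_force: 45.0
```

move_arm(
  targets=[
    [[0, 0, -1.5], [0, 0, 0]],
    [[0, 0, -5], [0, 0, 0]],
    [[0, 0, -10], [0, 0, 0]],
    [[0, 0, -15], [0, 0, 0]],
    [[0, 0, -20], [0, 0, 0]],
  ],
)

```text
time_s: 21.12
tcp_pos: [0.523, 0.0374, 0.2064]
eef_rot: [180.0, -0.0, 76.3]
contact_force: [1.0, 0.1, -3.7]
gripper_width: 0.0534
gripper_force: 45.0
```

move_arm(
  targets=[
    [[0, 0, 0], [0, 0, 0.1]],
    [[0, 0, 0], [0, 0, 0.28]],
    [[0, 0, 0], [0, 0, 0.46]],
    [[0, 0, 0], [0, 0, 0.64]],
    [[0, 0, 0], [0, 0, 0.82]],
  ],
)

```text
time_s: 21.75
tcp_pos: [0.5231, 0.0374, 0.2045]
eef_rot: [-180.0, -0.0, 29.0]
contact_force: [-1.0, 0.0, -3.0]
gripper_width: 0.0537
gripper_force: 45.0
```

move_arm(
  targets=[
    [[0, 0, 0], [0, 0, 0.18]],
    [[0, 0, 0], [0, 0, 0.36]],
    [[0, 0, 0], [0, 0, 0.54]],
    [[0, 0, 0], [0, 0, 0.72]],
    [[0, 0, 0], [0, 0, 0.9]],
  ],
)

```text
time_s: 22.38
tcp_pos: [0.5231, 0.0374, 0.2045]
eef_rot: [-180.0, 0.0, -22.6]
contact_force: [-0.7, 0.3, -2.4]
gripper_width: 0.0538
gripper_force: 45.0
```

move_arm(
  targets=[
    [[0, 0, 0], [0, 0, 0.18]],
    [[0, 0, 0], [0, 0, 0.36]],
    [[0, 0, 0], [0, 0, 0.54]],
    [[0, 0, 0], [0, 0, 0.72]],
    [[0, 0, 0], [0, 0, 0.9]],
  ],
)

```text
time_s: 23.0
tcp_pos: [0.5231, 0.0375, 0.2045]
eef_rot: [-180.0, 0.0, -74.2]
contact_force: [0.0, -0.5, -2.3]
gripper_width: 0.0539
gripper_force: 45.0
```

move_arm(
  targets=[
    [[0, 0, 0], [0, 0, 0.18]],
    [[0, 0, 0], [0, 0, 0.36]],
    [[0, 0, 0], [0, 0, 0.48]],
    [[0, 0, 0], [0, 0, 0.5216]],
    [[0, 0, 0], [0, 0, 0.5216]],
  ],
)

```text
time_s: 23.62
tcp_pos: [0.5233, 0.0375, 0.2044]
eef_rot: [-180.0, 0.0, -103.7]
contact_force: [-0.2, 0.4, -2.3]
gripper_width: 0.0539
gripper_force: 45.0
```

```bash
python3 - <<'E'
from h import *
s=r.get_state(); print(s['tcp_pos'],s['eef_rot'],s['joints'],s['gripper_width'])
c=cap('scene');ct=cap('top')
for n in ['tray_a_mid','tray_a_tab']:
  for k in ['scene','top']: print(n,k,[(np.round(d['location'],1),round(d['score'],2)) for d in pinpoint(n,k)])
pm=s['tcp_pos']
h=np.array([np.cos(YAW),np.sin(YAW),0])
mid=pm-h*.0345+[0,0,.0145]
print('expected mid',proj(c,mid),proj(ct,mid),'tab',proj(c,mid+h*.075),proj(ct,mid+h*.075))
E
```

```text
[0.52330904 0.03753083 0.20441093] [-1.79982196e+02  3.12478303e-02 -1.03688990e+02] [ 2.55350726e+01  7.29758664e+00 -2.00583048e+01 -1.45835831e-02
 -6.26105575e+01 -3.92173623e+01] 0.05387286741630651
tray_a_mid scene [(array([211. , 369.1]), 0.73)]
tray_a_mid top [(array([212.4, 391.3]), 0.58)]
tray_a_tab scene [(array([193.6, 354.4]), 0.73), (array([298.8, 466. ]), 0.53)]
tray_a_tab top []
expected mid (np.float64(209.98201301597305), np.float64(371.6041611559216)) (np.float64(214.58483752152358), np.float64(390.13183364193685)) tab (np.float64(192.07540695899536), np.float64(355.6176505221914)) (np.float64(205.08228868402708), np.float64(351.74842381095345))
```

```bash
python3 - <<'E'
from h import *
plan([.5232,.0375,.2045],down(-103.7),[(sp(.14,.0003,.055),RT,5),(sp(.14,.0003,.0055),RT,4),(sp(.098,.0003,.0055),RT,1+3)])
E
```

```text
[[[-0.26, 0.69, 0.21], [0.0, -0.087, 0.0]], [[-0.52, 1.38, 0.42], [0.0, -0.175, 0.0]], [[-0.78, 2.07, 0.63], [0.0, -0.262, 0.0]], [[-1.04, 2.76, 0.84], [0.0, -0.349, 0.0]], [[-1.3, 3.44, 1.05], [0.0, -0.436, 0.001]]]
[[[0.0, 0.0, 1.23], [0.0, 0.0, 0.0]], [[0.0, 0.0, 2.47], [0.0, 0.0, 0.0]], [[0.0, 0.0, 3.71], [0.0, 0.0, 0.0]], [[0.0, 0.0, 4.95], [0.0, 0.0, 0.0]], [[1.05, 0.0, 4.95], [0.0, 0.0, 0.0]]]
[[[1.05, 0.0, 0.0], [0.0, 0.0, 0.0]], [[2.1, 0.0, 0.0], [0.0, 0.0, 0.0]], [[3.15, 0.0, 0.0], [0.0, 0.0, 0.0]]]
end [0.4888, 0.0416, 0.1314] [179.99, 24.98, -103.76]
```

move_arm(
  targets=[
    [[-0.26, 0.69, 0.21], [0, -0.087, 0]],
    [[-0.52, 1.38, 0.42], [0, -0.175, 0]],
    [[-0.78, 2.07, 0.63], [0, -0.262, 0]],
    [[-1.04, 2.76, 0.84], [0, -0.349, 0]],
    [[-1.3, 3.44, 1.05], [0, -0.436, 0]],
  ],
)

```text
time_s: 24.55
tcp_pos: [0.4931, 0.0586, 0.1935]
eef_rot: [-179.9, 25.1, -103.6]
contact_force: [0.3, -1.0, -2.0]
gripper_width: 0.0536
gripper_force: 45.0
```

move_arm(
  targets=[
    [[0, 0, 1.2], [0, 0, 0]],
    [[0, 0, 2.5], [0, 0, 0]],
    [[0, 0, 3.7], [0, 0, 0]],
    [[0, 0, 4.9], [0, 0, 0]],
    [[1.0, 0, 4.9], [0, 0, 0]],
  ],
)

```text
time_s: 25.18
tcp_pos: [0.4956, 0.0705, 0.1434]
eef_rot: [179.9, 24.9, -103.6]
contact_force: [0.6, 0.2, -3.3]
gripper_width: 0.0539
gripper_force: 45.0
```

```bash
python3 - <<'E'
from h import *
s=r.get_state(); print(s['tcp_pos'],s['eef_rot'],s['contact_force'],'sleeve',S.T@(s['tcp_pos']-A0))
c=cap('scene');ct=cap('top')
p=s['tcp_pos'];mid=p+S@[-.0345,0,.0135]
for n,q in [('tray_a_mid',mid),('tray_a_tab',mid+S@[.075,0,0])]:
  for k,cc in [('scene',c),('top',ct)]: print(n,k,[(np.round(d['location'],1),round(d['score'],2)) for d in pinpoint(n,k)],np.round(proj(cc,q),1))
cv2.imwrite('pics/c6.png',cv2.resize(c['image'][165:325,310:470],None,fx=3.7,fy=3.7,interpolation=cv2.INTER_CUBIC))
E
```

```text
[0.49561386 0.07054688 0.14342462] [ 179.9162455    24.93973577 -103.60269568] [ 0.64141093  0.19888114 -3.29599   ] sleeve [0.13005136 0.00049223 0.00382049]
tray_a_mid scene [(array([231.5, 352.5]), 0.72)] [231.2 353.1]
tray_a_mid top [] [234.4 370.7]
tray_a_tab scene [(array([204.7, 343.6]), 0.6)] [206.2 340.2]
tray_a_tab top [] [224.1 338.6]
```

View pics/c6.png

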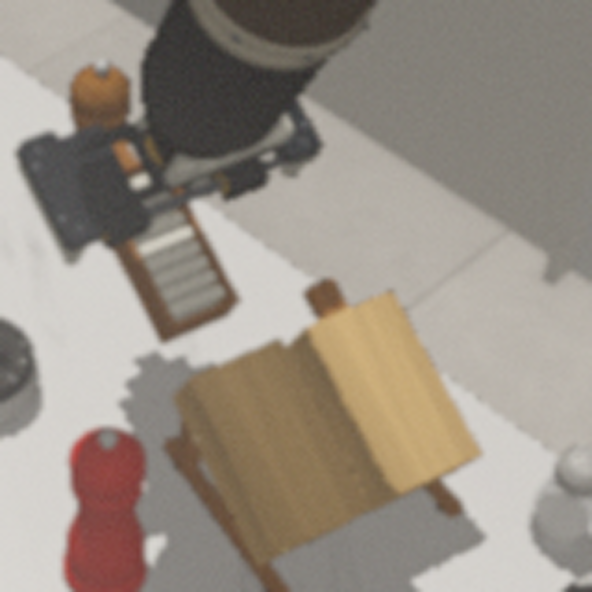

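move_arm(
  targets=[
    [[1.0, 0, 0], [0, 0, 0]],
    [[2.0, 0, 0], [0, 0, 0]],
    [[2.6, 0, 0], [0, 0, 0]],
    [[2.6, 0, 0], [0, 0, 0]],
  ],
)

```text
time_s: 25.98
tcp_pos: [0.4903, 0.0462, 0.1333]
eef_rot: [180.0, 25.0, -103.8]
contact_force: [-0.5, 0.2, -3.5]
gripper_width: 0.0535
gripper_force: 45.0
```

```bash
python3 - <<'E'
from h import *
for i in range(4):
  s=r.get_state(); print(s['eef_rot'],S.T@s['contact_force'],'sleeve',S.T@(s['tcp_pos']-A0)); cap('top')
E
```

```text
[ 179.95801147   24.96764185 -103.7749961 ] [-1.43034407  0.50997241 -3.14570182] sleeve [ 0.10315198 -0.00010854  0.00515063]
[ 179.98350563   24.97676002 -103.74957053] [-1.32361071  0.55468506 -2.65608026] sleeve [ 0.10353768 -0.0002474   0.00522316]
[-179.99939926   24.98385142 -103.7220598 ] [-1.63588297 -0.12620202 -3.03836733] sleeve [ 0.10381528 -0.00029807  0.00525185]
[-179.99049936   24.98550868 -103.70170104] [-1.26543111 -0.1222574  -2.37371969] sleeve [ 0.10396408 -0.00029352  0.00525589]
```

move_arm(
  targets=[
    [[0.8, 0, 0], [0, 0, 0]],
    [[1.5, 0, 0], [0, 0, 0]],
    [[2.2, 0, 0], [0, 0, 0]],
    [[3.0, 0, 0], [0, 0, 0]],
    [[3.0, 0, 0], [0, 0, 0]],
  ],
)

```text
time_s: 26.8
tcp_pos: [0.4838, 0.0197, 0.1206]
eef_rot: [180.0, 25.0, -103.8]
contact_force: [0.2, -0.5, -2.7]
gripper_width: 0.0539
gripper_force: 45.0
```

```bash
python3 - <<'E'
from h import *
cap('top')
s=r.get_state(); print(s['eef_rot'],S.T@s['contact_force'],S.T@s['moment'],'sleeve',S.T@(s['tcp_pos']-A0))
E
```

```text
[ 179.97506702   24.97464182 -103.74856835] [-1.05583432  0.25426907 -2.8672607 ] [-0.02109866  1.64172442  0.1005435 ] sleeve [ 0.07348758 -0.0001898   0.00519417]
```

Entering the bay without touching. Continuing inwards.

move_arm(
  targets=[
    [[1.1, 0, 0], [0, 0, 0]],
    [[2.2, 0, 0], [0, 0, 0]],
    [[3.3, 0, 0], [0, 0, 0]],
    [[4.3, 0, 0], [0, 0, 0]],
    [[4.3, 0, 0], [0, 0, 0]],
  ],
)

```text
time_s: 27.48
tcp_pos: [0.4746, -0.0184, 0.1023]
eef_rot: [179.9, 25.0, -103.8]
contact_force: [1.0, 0.5, -2.6]
gripper_width: 0.0533
gripper_force: 45.0
```

move_arm(
  targets=[
    [[0.6, 0, 0], [0, 0, 0]],
    [[1.0, 0, 0], [0, 0, 0]],
    [[1.1, 0, 0.1], [0, 0, 0]],
    [[1.1, 0, 0.1], [0, 0, 0]],
  ],
)

```text
time_s: 27.98
tcp_pos: [0.4725, -0.0267, 0.0981]
eef_rot: [-180.0, 25.0, -103.6]
contact_force: [-3.3, -0.8, 7.0]
gripper_width: 0.0537
gripper_force: 45.0
```

```bash
python3 - <<'E'
from h import *
cap('top')
s=r.get_state(); print(s['time_s'],s['eef_rot'],S.T@s['contact_force'],S.T@s['moment'],'sleeve',S.T@(s['tcp_pos']-A0))
E
```

```text
28.025 [-179.96909619   24.99407536 -103.63615014] [1.94689983 3.78623078 7.55026612] [ 1.06267266  0.97949726 -0.05319679] sleeve [ 0.02023396 -0.00016201  0.0049868 ]
```

move_arm(
  targets=[
    [[0, 0, 0], [0, 0, 0]],
    [[0, 0, 0], [0, 0, 0]],
    [[0, 0, 0], [0, 0, 0]],
    [[0, 0, 0], [0, 0, 0]],
  ],
  jaw=8.0,
)

```text
time_s: 28.52
tcp_pos: [0.4726, -0.0267, 0.0972]
eef_rot: [-180.0, 25.0, -103.7]
contact_force: [-0.2, 1.0, -0.7]
gripper_width: 0.08
gripper_force: 0.0
```

move_arm(
  targets=[
    [[0, 0, -2], [0, 0, 0]],
    [[0, 0, -5], [0, 0, 0]],
    [[0, 0, -7.5], [0, 0, 0]],
    [[-4, 0, -7.5], [0, 0, 0]],
    [[-8.5, 0, -7.5], [0, 0, 0]],
  ],
)

```text
time_s: 29.15
tcp_pos: [0.4835, 0.0176, 0.2016]
eef_rot: [180.0, 25.0, -103.8]
contact_force: [1.6, 0.6, 0.0]
gripper_width: 0.08
gripper_force: 0.0
```

move_arm(
  targets=[
    [[0, 0, 0], [0, 0, 0]],
    [[0, 0, 0], [0, 0, 0]],
    [[0, 0, 0], [0, 0, 0]],
    [[0, 0, 0], [0, 0, 0]],
  ],
  jaw=0,
  squeeze=20,
)

```text
time_s: 29.65
tcp_pos: [0.4831, 0.0167, 0.2006]
eef_rot: [179.9, 25.0, -103.8]
contact_force: [0.1, -0.6, 0.2]
gripper_width: 0.0457
gripper_force: 0.0
```

```bash
python3 - <<'E'
from h import *
c=cap('scene');ct=cap('top')
s=r.get_state(); print(s['time_s'],s['gripper_width'],s['eef_rot'],'sleeve',S.T@(s['tcp_pos']-A0))
for n in ['tray_a_mid','tray_a_tab']:
  for k in ['scene','top']: print(n,k,[(np.round(d['location'],1),round(d['score'],2)) for d in pinpoint(n,k)])
for x in [.06,.045]: print('tab exp',proj(c,sp(x,0,.017)),proj(ct,sp(x,0,.017)))
E
```

```text
29.75 0.037518712648843454 [ 179.95625258   24.96500767 -103.7631955 ] sleeve [ 0.10427706 -0.00016946  0.07906803]
tray_a_mid scene [(array([271.3, 373. ]), 0.84)]
tray_a_mid top []
tray_a_tab scene [(array([242.6, 358.4]), 0.91), (array([206.6, 237.7]), 0.31)]
tray_a_tab top []
tab exp (np.float64(243.27245104628165), np.float64(359.5574053532423)) (np.float64(238.87556468100877), np.float64(385.3516173322125))
tab exp (np.float64(248.435048919361), np.float64(362.236167691162)) (np.float64(240.8315089247993), np.float64(391.4353013686328))
```

move_arm(
  targets=[
    [[0, 0, 1.0], [0, 0, 0]],
    [[0, 0, 3], [0, 0, 0]],
    [[0, 0, 5], [0, 0, 0]],
    [[0, 0, 6.5], [0, 0, 0]],
    [[0, 0, 7.2], [0, 0, 0]],
  ],
)

```text
time_s: 30.58
tcp_pos: [0.4902, 0.0472, 0.1348]
eef_rot: [179.9, 25.0, -103.7]
contact_force: [-0.5, -0.3, -1.1]
gripper_width: 0.0008
gripper_force: 0.0
```

move_arm(
  targets=[
    [[0.5, 0, 0], [0, 0, 0]],
    [[1.0, 0, 0], [0, 0, 0]],
    [[1.5, 0, 0], [0, 0, 0]],
    [[2.0, 0, 0], [0, 0, 0]],
    [[2.5, 0, 0], [0, 0, 0]],
  ],
)

```text
time_s: 31.2
tcp_pos: [0.4853, 0.0245, 0.1255]
eef_rot: [-180.0, 25.0, -103.7]
contact_force: [-0.5, 0.5, -0.3]
gripper_width: 0.0004
gripper_force: 0.5
```

```bash
python3 - <<'E'
from h import *
s=r.get_state(); print(s['time_s'],s['gripper_width'],S.T@s['contact_force'],'sleeve',S.T@(s['tcp_pos']-A0))
c=cap('scene')
print([(np.round(d['location'],1),round(d['score'],2)) for d in pinpoint('tray_a_tab','scene')])
s=r.get_state(); print(s['time_s'],s['gripper_width'],S.T@s['contact_force'],'sleeve',S.T@(s['tcp_pos']-A0))
E
```

```text
31.2 0.0003782923199430842 [ 0.2467987   0.57915616 -0.39993393] sleeve [ 0.07967706 -0.00046079  0.00750573]
[(array([244.3, 360.5]), 0.6)]
31.3 0.00045376342801182665 [0.50389787 0.19418835 0.13437304] sleeve [ 0.07933066 -0.00012453  0.00725483]
```

move_arm(
  targets=[
    [[0.6, 0, 0], [0, 0, 0]],
    [[1.3, 0, 0], [0, 0, 0]],
    [[2.0, 0, 0], [0, 0, 0]],
    [[2.7, 0, 0], [0, 0, 0]],
    [[3.2, 0, 0], [0, 0, 0]],
  ],
)

```text
time_s: 31.92
tcp_pos: [0.4781, -0.0038, 0.1115]
eef_rot: [180.0, 25.0, -103.7]
contact_force: [0.6, -0.1, 0.4]
gripper_width: 0.0007
gripper_force: 0.4
```

move_arm(
  targets=[
    [[0.2, 0, 0], [0, 0, 0]],
    [[0.4, 0, 0], [0, 0, 0]],
    [[0.4, 0, 0], [0, 0, 0]],
  ],
)

```text
time_s: 32.3
tcp_pos: [0.4772, -0.0069, 0.1099]
eef_rot: [180.0, 25.0, -103.7]
contact_force: [-0.6, 0.5, 0.5]
gripper_width: 0.0003
gripper_force: 0.0
```

```bash
python3 - <<'E'
from h import *
c=cap('scene')
print([(np.round(d['location'],1),round(d['score'],2)) for d in pinpoint('tray_a_tab','scene')],proj(c,sp(.014,0,.017)))
s=r.get_state(); print(s['time_s'],S.T@s['contact_force'],'sleeve',S.T@(s['tcp_pos']-A0))
E
```

```text
[(array([259.6, 367.7]), 0.59), (array([271.6, 301.4]), 0.42)] (np.float64(259.20592519138296), np.float64(367.8249465217463))
32.4 [ 0.45027626 -0.10674685  0.05382548] sleeve [ 0.04392471 -0.00018698  0.00722251]
```

move_arm(
  targets=[
    [[0.1, 0, 0], [0, 0, 0]],
    [[0.2, 0, 0], [0, 0, 0]],
    [[0.3, 0, 0], [0, 0, 0]],
    [[0.4, 0, 0], [0, 0, 0]],
    [[0.4, 0, 0], [0, 0, 0]],
  ],
)

```text
time_s: 33.02
tcp_pos: [0.4765, -0.0105, 0.1084]
eef_rot: [-180.0, 25.0, -103.7]
contact_force: [-0.1, 0.5, -0.3]
gripper_width: 0.0004
gripper_force: 0.1
```

move_arm(
  targets=[
    [[0.1, 0, 0], [0, 0, 0]],
    [[0.1, 0, 0], [0, 0, 0]],
  ],
)

```text
time_s: 33.28
tcp_pos: [0.4764, -0.0112, 0.108]
eef_rot: [-180.0, 25.0, -103.7]
contact_force: [0.1, 2.3, 1.0]
gripper_width: 0.0004
gripper_force: 0.8
```

move_arm(
  targets=[
    [[0.1, 0, 0], [0, 0, 0]],
    [[0.1, 0, 0], [0, 0, 0]],
  ],
)

```text
time_s: 33.52
tcp_pos: [0.4767, -0.0113, 0.108]
eef_rot: [-180.0, 25.1, -103.7]
contact_force: [-0.0, 5.4, 3.7]
gripper_width: 0.0004
gripper_force: 3.2
```

move_arm(
  targets=[
    [[0.15, 0, 0], [0, 0, 0]],
    [[0.15, 0, 0], [0, 0, 0]],
  ],
)

```text
time_s: 33.78
tcp_pos: [0.4768, -0.0115, 0.108]
eef_rot: [-179.9, 25.2, -103.7]
contact_force: [2.2, 11.4, 7.1]
gripper_width: 0.0007
gripper_force: 6.4
```

```bash
python3 - <<'E'
from h import *
s=r.get_state(); print(s['time_s'],S.T@s['contact_force'],'sleeve',S.T@(s['tcp_pos']-A0))
E
```

```text
33.775 [13.48927972  0.60737499  1.5318176 ] sleeve [ 0.03883465 -0.00069995  0.00726781]
```

move_arm(
  targets=[
    [[-1.0, 0, 0], [0, 0, 0]],
    [[-3.5, 0, 0], [0, 0, 0]],
    [[-6, 0, -2], [0, 0, 0]],
    [[-6, 0, -6], [0, 0, 0]],
    [[-6, 0, -11], [0, 0, 0]],
  ],
)

```text
time_s: 34.4
tcp_pos: [0.4767, -0.0059, 0.2324]
eef_rot: [179.9, 24.9, -103.7]
contact_force: [1.8, -0.4, -0.7]
gripper_width: 0.0005
gripper_force: 0.0
```

move_arm(
  targets=[
    [[-1, 2, -5], [0, 0, 0]],
    [[-2, 6, -9], [0, 0, 0]],
    [[-4, 11, -11], [0, 0, 0]],
    [[-6, 16, -11], [0, 0, 0]],
    [[-9, 20, -11], [0, 0, 0]],
  ],
)

```text
time_s: 35.02
tcp_pos: [0.2913, 0.0742, 0.3697]
eef_rot: [-180.0, 25.0, -103.9]
contact_force: [0.7, 2.2, 0.9]
gripper_width: 0.0005
gripper_force: 0.0
```

```bash
python3 - <<'E'
from h import *
c=cap('scene');ct=cap('top')
s=r.get_state(); print(s['time_s'],s['tcp_pos'])
for n in ['tray_a_mid','tray_a_tab','mill_mid']:
  for k in ['scene','top']: print(n,k,[(np.round(d['location'],1),round(d['score'],2)) for d in pinpoint(n,k)])
B0=sp(0,-.092,0)
print('exp A tab',proj(c,sp(.014,0,.017)),proj(ct,sp(.014,0,.017)),'B',proj(c,sp(.014,-.092,.017)),proj(ct,sp(.014,-.092,.017)))
a=cv2.resize(ct['image'][175:275,340:450],None,fx=3.6,fy=3.6,interpolation=cv2.INTER_CUBIC)
b=cv2.resize(c['image'][170:340,320:430],None,fx=3.6,fy=3.6,interpolation=cv2.INTER_CUBIC)
o=np.zeros((b.shape[0],a.shape[1]+b.shape[1],3),np.uint8);o[:a.shape[0],:a.shape[1]]=a;o[:,a.shape[1]:]=b
cv2.imwrite('pics/c7.png',o[:600,:800]);print(o.shape)
E
```

```text
35.125 [0.28961201 0.07799926 0.37189899]
tray_a_mid scene [(array([179.9, 268.1]), 0.56)]
tray_a_mid top [(array([279.1, 281.4]), 0.35)]
tray_a_tab scene [(array([258.7, 366.4]), 0.66)]
tray_a_tab top [(array([246.3, 405.1]), 0.79), (array([194.5, 294.9]), 0.31)]
mill_mid scene [(array([199.4, 336.3]), 0.97), (array([299.7, 337.6]), 0.96)]
mill_mid top [(array([194.5, 291.8]), 0.84), (array([304.6, 414.4]), 0.52), (array([221.2, 174.2]), 0.51)]
exp A tab (np.float64(259.20592519138296), np.float64(367.8249465217463)) (np.float64(244.81242544584794), np.float64(403.8173712391372)) B (np.float64(246.15912248667718), np.float64(398.0341624217936)) (np.float64(202.59995036519797), np.float64(413.8491576660649))
(612, 792, 3)
```

View pics/c7.png

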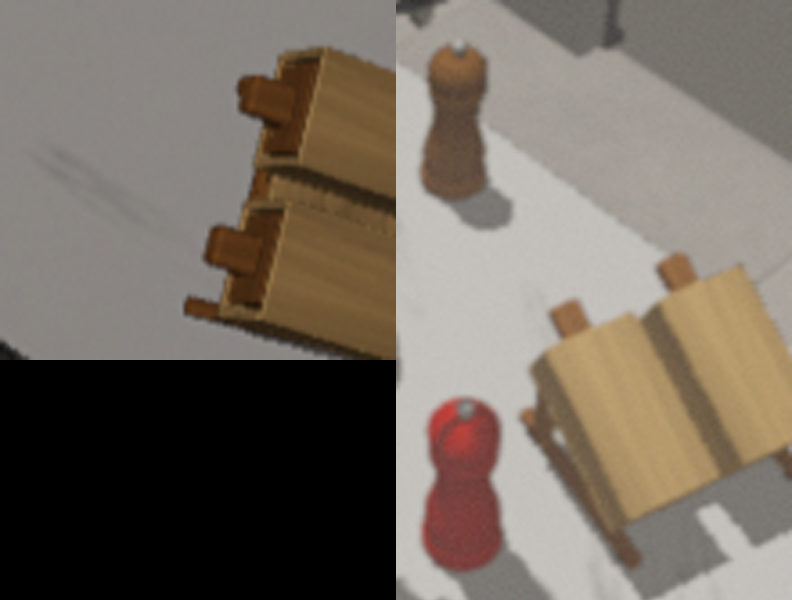

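move_arm(
  targets=[
    [[0, 0, 0], [0, 0, 0]],
    [[0, 0, 0], [0, 0, 0]],
    [[0, 0, 0], [0, 0, 0]],
    [[0, 0, 0], [0, 0, 0]],
  ],
)

```text
time_s: 35.92
tcp_pos: [0.2927, 0.0747, 0.3693]
eef_rot: [180.0, 25.0, -103.7]
contact_force: [-0.2, -0.4, -0.3]
gripper_width: 0.0006
gripper_force: 0.0
```

```bash
python3 - <<'E'
from h import *
s=r.get_state(); print(s['contact_force'],s['qd']); print(r.close_job())
E
```

```text
[-0.17260656 -0.44940044 -0.2907866 ] [ 0.37813821 -0.23032459  0.05554251 -0.04458181  0.01934029 -0.00642122]
the job is handed in; nothing more can be done
None
```

The job is handed in at about 36 s: the backwards tray is turned end for end and pushed to the back of its bay with only its finger tab out, matching the other tray in the last pictures; the pepper mill stands clear on the worktop, and I saw no sign of anything else being disturbed.

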